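# Load the last core tube and hold the carrier level

## Robot

A 6-joint arm with a two-finger parallel gripper is mounted at the origin on the work surface. World frame = base frame: x ahead of the robot, y to its left, z up, the work surface at z = 0. Lengths are in m, angles in degrees, forces in N, time in s.
With the tool pointing down it reaches from about 0.4 to 0.825 m from the base axis. Payload 7 kg.
Tool frame: the origin (TCP) lies midway between the tips of the shut fingers; the grasp point (between the pads) lies 19 mm behind it (ctrl.grip_point_offset is the distance from the TCP to the grasp point, in m); x points along the fingers, y is the direction in which the jaws open and shut, and the axes are right-handed (so a half turn about x gives the same grasp; the last joint's range is limited). The gripper opens to 88 mm and grips with 3 to 60 N. Pads are 19 mm wide; open, the fingers measure 130 mm over their backs; the gripper's body (78 mm by 193 mm) begins 47 mm behind the grasp point.
Start: joints at [-57.405, 20.546, 0.682, 0, -70.136, -16.507], TCP at [0.187, -0.649, 0.227] pointing down, gripper open.
Joint ranges: [-176.03, 176.03], [-82.01, 121.73], [-58.28, 71.71], [-173.87, 95.51], [-174.79, -0.11], [-173.66, 173.66]. Speed limits (degrees/s): [136.94, 136.94, 172.46, 180, 180, 180].

## Interface

Orientations are given as [roll, pitch, yaw] about the fixed x, y, z axes, in that order (R = Rz(yaw) Ry(pitch) Rx(roll)).
In Python, from plant import ctrl gives the robot as it stands.
- The arm moves only by the tool drive_tool, never from a script. Its argument "plan" is a list of rows, each a list of 3 entries, a list of its own where there are three numbers: the shift along the tool's x, y, z in m, then the turn, a rotation vector about the tool's x, y, z in degrees, then the opening, from 0 (shut) to 1 (fully open). In form: [[[dx, dy, dz], [wx, wy, wz], grip], ...]. A call has 1 to 20 rows; each row is the pose to reach, as a shift and turn from the pose measured when the call began, along the tool's axes at that moment; what a row does not reach only later rows make up. A row lasts 1/12 s, in which the tool goes at most 41.7 mm and 7.16 degrees, less where a joint would pass 70% of its speed; a pose out of reach is approached as far as the arm can. A call with a gripper value outside its range is refused whole. The fingers move at their own pace and stop on an object; the grip force is fixed at half the most. Time passes only in rows, so rows that repeat a pose let the fingers close. It gives the time, the measured TCP pose, the force and the opening at its end, in the units of the state.
- ctrl.get_obs(): the state, without advancing time (a new reading comes with each control period).
- ctrl.snapshot(name): name is "scene" or "top" or "wrist"; returns the picture (420x560x3 uint8, blue, green, red); there is no depth.
- ctrl.get_calibration(name): a dict with "fx", "fy", "cx", "cy" (pixels), "R" (3x3) and "t" (3): a world point X has camera coordinates R X + t. Camera axes: x right, y down, z forward; pixel columns grow to the right and rows downward; lengths in m; the calibration is good to about 2 mm. The wrist camera is an equidistant fisheye: a pixel r from the principal point sees the ray r / f radians off the axis. A picture is of the moment at which its call begins: read the wrist's pose just before it. get_calibration takes no time and is no camera call; for the wrist camera it gives the pose at the moment of the call.
- ctrl.close_job(): hands the job in, once; it reports no verdict.
Trained networks look in the newest picture that a camera, given by its name, has taken for a name from the list of things; names that differ only in an ending like _2 or _b are one class to them, and where a whole thing is asked for, a point or a joint stands for the part that bears it (a point fixed in the world has none). Each returns a list of dicts, best first, with "confidence" (0 to 1); they miss things now and then, are a little off and sometimes report something else, mostly with a low value. They report only what shows in the picture. A call takes as long as a camera call.
- ctrl.cut_out(camera, name): "pixels" (420x560 bool, what is visible of it) and "pixel" ([column, row] in pixels, amid what is visible of it).
- ctrl.landmark_of(camera, name): "pixel" ([column, row] in pixels: a listed point, or the origin of a listed thing).
The state is a dict: "clock": time; "joint_pos": joint angles; "qvel": joint speeds; "tau": joint torques, N m; "tool_pos": TCP position; "orientation": TCP orientation; "force": force on the tool from outside, world axes, zero at the start; "moment": the same for the moment, N m; "opening": finger opening in m.
Only numpy, scipy, OpenCV 4.12 (cv2) and the standard library are available. Lean on these libraries where they do the work, as an engineer would, in place of code of your own. Each camera call takes 0.05 s, during which the arm holds its last target. There are 200 camera calls.

## Task

Pick up the capped core tube that stands on the bench, lower it upright all the way down into the empty bore of the wooden tube carrier (do not drop it in) and let go of it. Then take the carrier by its hand rail, lift it with all four tubes about 10 cm straight up off the bench and hold it there level and still: finish while holding it, do not put it down. Leave the wood slices and the other things on the bench where they are.

Things in the scene. Friction and masses are not known exactly. Their poses are not given: they have to be found in the camera images.
- carrier: loose plywood tube carrier, 0.42 to 0.63 kg empty, any yaw: base 200 (own x) x 160 (own y) x 10 mm, its top the floor of the bores; bored shelf from 62 to 74 mm up; end boards at x = +-95 mm. Four 28 mm bores through the shelf at x = +-62, y = +-52 mm. A 14 mm thick panel along own x at y = 0 rises to the hand rail, top at 157 mm. Origin: centre of the underside, z up
- free_bore (a point): centre of the mouth of the one empty bore, at carrier x +62, y +52, z +74 mm (shelf top); 28 mm wide, floor 64 mm below. A seated tube's foot is 10 mm and its cap 102 to 122 mm above the carrier's underside. Beside the cap there is free room along carrier x; across y the centre panel is 30 mm from its edge
- grip_rail (a point): centre of the hand rail: a straight flat-sided bar 120 mm long along carrier x, 14 mm thick along carrier y, 20 mm high (137 to 157 mm above the carrier's underside, this point at 147). Uprights carry it at x = +-38 to +-60 mm; between them it is open below. With four tubes in, the centre of mass is under this point to within about 4 mm
- tube: the core tube to load, standing upright and alone on the bench, to the robot's right: 25 mm diameter frosted grey plastic tube with a white screw cap (30 mm diameter, its top 20 mm, i.e. 92 to 112 mm above the foot); 112 mm tall overall, about 45 g (32 to 63 g), flat foot; origin: centre of the underside of the foot, z up its axis
- tube1: core tube like the loose one, already seated in the carrier's bore at x +62, y -52 mm; stays there. Origin: centre of its foot
- tube2: core tube like the loose one, already seated in the carrier's bore at x -62, y +52 mm; stays there. Origin: centre of its foot
- tube3: core tube like the loose one, already seated in the carrier's bore at x -62, y -52 mm; stays there. Origin: centre of its foot
- slice_large: bystander: loose round wood slice with bark, 92 mm diameter, 26 mm thick, lying flat near the loose tube; origin: centre of its underside
- slice_small: bystander: loose round wood slice, 62 mm diameter, 34 mm thick, lying flat near the loose tube; origin: centre of its underside
- branch_slice: bystander: loose round wood slice, 72 mm diameter, 20 mm thick, beyond the carrier; origin: centre of its underside
- sanding_block: bystander: loose cork sanding block 110 x 62 x 33 mm, far left; origin: centre of its underside
- jar: bystander: loose glass jar with steel lid, 68 mm diameter, 62 mm tall, far left; origin: centre of its underside
- brush: bystander: loose flat brush, 240 mm long, 20 mm high, left beyond the carrier; origin: on its underside, mid-length
- loupe: bystander: loose black desk loupe, 54 mm diameter, 36 mm tall, far right beyond the tube; origin: centre of its underside

How it is judged (in metres and radians):
On the way:
1. the loose tube stands fully down in the empty bore, let go, the carrier still standing on the bench with its other three tubes (x of tube in the frame of carrier between 0.056 and 0.068 m and y of tube in the frame of carrier between 0.046 and 0.058 m and z of tube in the frame of carrier between 0.006 and 0.014 m and angle between the z axis of each of tube, tube1, tube2, tube3 and the z axis of carrier, either way round below 0.12 rad and x of tube1 in the frame of carrier between 0.056 and 0.068 m and y of tube1 in the frame of carrier between -0.058 and -0.046 m and z of tube1 in the frame of carrier between 0.006 and 0.014 m and x of tube2 in the frame of carrier between -0.068 and -0.056 m and y of tube2 in the frame of carrier between 0.046 and 0.058 m and z of tube2 in the frame of carrier between 0.006 and 0.014 m and x of tube3 in the frame of carrier between -0.068 and -0.056 m and y of tube3 in the frame of carrier between -0.058 and -0.046 m and z of tube3 in the frame of carrier between 0.006 and 0.014 m and height (world z) of carrier below 0.004 m and contact force between the fingers and tube below 0.05 N), for 0.2 s.
At the end, for the whole second after the job is handed in: The fingers hold the carrier, underside 70 to 150 mm above the bench, level within 5 degrees, still (20 mm/s, 0.1 rad/s); all four tubes stand in their bores (feet within 4 mm of the floor, 6 mm of centre, 7 degrees); no bystander touches the carrier or is over 30 mm from its place (height (world z) of carrier between 0.07 and 0.15 m and angle between carrier's own z axis and vertical below 0.087 rad and linear speed of carrier below 0.02 m/s and angular speed of carrier below 0.1 rad/s and contact force between the fingers and carrier above 3 N and x of tube in the frame of carrier between 0.056 and 0.068 m and y of tube in the frame of carrier between 0.046 and 0.058 m and z of tube in the frame of carrier between 0.006 and 0.014 m and angle between the z axis of each of tube, tube1, tube2, tube3 and the z axis of carrier, either way round below 0.12 rad and x of tube1 in the frame of carrier between 0.056 and 0.068 m and y of tube1 in the frame of carrier between -0.058 and -0.046 m and z of tube1 in the frame of carrier between 0.006 and 0.014 m and x of tube2 in the frame of carrier between -0.068 and -0.056 m and y of tube2 in the frame of carrier between 0.046 and 0.058 m and z of tube2 in the frame of carrier between 0.006 and 0.014 m and x of tube3 in the frame of carrier between -0.068 and -0.056 m and y of tube3 in the frame of carrier between -0.058 and -0.046 m and z of tube3 in the frame of carrier between 0.006 and 0.014 m and contact force between carrier and slice_large below 0.1 N and contact force between carrier and slice_small below 0.1 N and contact force between carrier and branch_slice below 0.1 N and contact force between carrier and sanding_block below 0.1 N and contact force between carrier and jar below 0.1 N and contact force between carrier and brush below 0.1 N and contact force between carrier and loupe below 0.1 N and distance of each of slice_large, slice_small, branch_slice, sanding_block, jar, brush, loupe from where it was at the start of the episode below 0.03 m); the arm keeps its last pose, push and grip.
It fails at once if the loose tube is dropped into the bore: let go with its foot more than 25 mm above the bore's floor (z of tube in the frame of carrier between 0.035 and 0.1 m and horizontal distance between tube and free_bore below 0.02 m and contact force between the fingers and tube below 0.01 N).
It fails at once if the carrier is tipped by more than 20 degrees (angle between carrier's own z axis and vertical above 0.35 rad).
It fails at once if a bystander is pushed more than 30 mm (distance of any of slice_large, slice_small, branch_slice, sanding_block, jar, brush, loupe from where it was at the start of the episode above 0.03 m).
It also fails if it takes over 67 s, if anything falls off the work surface, if the arm or the gripper's body presses on something with over 40 N, if the wrist force passes 120 N, or if a joint passes its speed limit or range.

## Working session

There is one attempt and no reset: what is moved stays moved. The work goes in short steps, Python scripts to look and compute and a tool call to move; the robot and the scene stay as the last step left them, time stands still between calls to the robot, and variables do not carry over. Pictures are saved under pics/ and viewed, about 8 in all and at most 12, crops included, and the job is handed in when it is done.

Besides the shell and the picture viewer there is one more tool, called after ">>>" in YAML: its name, and indented under it one key for each argument. drive_tool: Moves the arm, as the interface text tells. Its arguments: {"type":"object","properties":{"plan":{"type":"array","items":{"type":"array"}}},"required":["plan"]}

```bash
ls; mkdir -p pics
cat > h.py <<'E'
import numpy as np, cv2
from plant import ctrl
from scipy.spatial.transform import Rotation as Rn
def ray(cam,px,cal=None):
    c=cal or ctrl.get_calibration(cam); R=np.array(c['R']);t=np.array(c['t'])
    x=(px[0]-c['cx'])/c['fx'];y=(px[1]-c['cy'])/c['fy']
    if cam=='wrist':
        r=np.hypot(x,y); d=np.array([np.sin(r)*x/r,np.sin(r)*y/r,np.cos(r)]) if r>1e-9 else np.array([0,0,1.])
    else: d=np.array([x,y,1.])
    return -R.T@t, R.T@d
def at_z(cam,px,z,cal=None):
    o,d=ray(cam,px,cal); return o+d*(z-o[2])/d[2]
def proj(cam,X,cal=None):
    c=cal or ctrl.get_calibration(cam); p=np.array(c['R'])@X+np.array(c['t'])
    if cam=='wrist':
        r=np.hypot(p[0],p[1]);th=np.arctan2(r,p[2]);u=p[:2]/max(r,1e-9)*th
    else: u=p[:2]/p[2]
    return np.array([c['cx']+c['fx']*u[0],c['cy']+c['fy']*u[1]])
def totool(dx):
    o=ctrl.get_obs(); R=Rn.from_euler('xyz',o['orientation'],degrees=True)
    return R.inv().apply(dx)
E
python3 - <<'E'
from h import *
o=ctrl.get_obs(); print(o)
a=ctrl.snapshot('top');b=ctrl.snapshot('scene');c=ctrl.snapshot('wrist')
cv2.imwrite('pics/top.png',a);cv2.imwrite('pics/w.png',c);cv2.imwrite('pics/sc.png',b)
Z={'free_bore':.074,'grip_rail':.147,'tube':0,'tube1':.01,'tube2':.01,'tube3':.01,'carrier':0}
for cam in('top','scene','wrist'):
  for n,z in Z.items():
    for r in ctrl.landmark_of(cam,n)[:2]:
        print(cam,n,np.round(r['pixel'],1),round(r['confidence'],2),at_z(cam,r['pixel'],z).round(4))
E
```

```text
pics
{'clock': 0.0, 'joint_pos': array([-5.74042531e+01,  2.05912693e+01,  6.33366076e-01, -2.13653911e-02,
       -7.01358849e+01, -1.65069326e+01]), 'qvel': array([ 0.00132689,  0.04560381,  0.00327362,  0.07731876,  0.00283458,
       -0.02541989]), 'tau': array([ 1.62617314e-03, -5.82720315e+01,  2.93067920e+01,  6.99747339e+00,
        6.91502384e-03, -1.48123891e-04]), 'tool_pos': array([ 0.18690256, -0.64808993,  0.22561755]), 'orientation': array([ 94.42120358,  89.90408467, 110.50274172]), 'force': array([ 0.52367097,  0.43295709, -0.53248712]), 'moment': array([-0.00586262,  0.00468965, -0.02861556]), 'opening': 0.0875463396287373}
top free_bore [366.1 234.3] 0.72 [ 0.5711 -0.1968  0.074 ]
top free_bore [280.3 250.1] 0.6 [0.5262 0.0245 0.074 ]
top grip_rail [253.3 231.8] 0.7 [0.57   0.0929 0.147 ]
top grip_rail [270.5 207.8] 0.67 [0.6291 0.0523 0.147 ]
top tube [367.4 234.2] 0.76 [ 0.5735 -0.217   0.    ]
top tube [240.4 260.3] 0.62 [0.4956 0.1312 0.    ]
top tube1 [367.4 234.2] 0.76 [ 0.5732 -0.2147  0.01  ]
top tube1 [240.4 260.3] 0.62 [0.4959 0.1306 0.01  ]
top tube2 [36
[... 238 characters left out ...]
7 0.0886 0.    ]
scene free_bore [301.4 197.2] 0.62 [0.5203 0.033  0.074 ]
scene grip_rail [202.2 267.4] 0.34 [0.9118 0.0654 0.147 ]
scene tube [219.2 202.7] 0.84 [ 0.5739 -0.2006  0.    ]
scene tube [208.1 172.2] 0.28 [ 0.4554 -0.3489  0.    ]
scene tube1 [219.2 202.7] 0.84 [ 0.5854 -0.1898  0.01  ]
scene tube1 [208.1 172.2] 0.28 [ 0.469  -0.3357  0.01  ]
scene tube2 [219.2 202.7] 0.84 [ 0.5854 -0.1898  0.01  ]
scene tube2 [208.1 172.2] 0.28 [ 0.469  -0.3357  0.01  ]
scene tube3 [219.2 202.7] 0.84 [ 0.5854 -0.1898  0.01  ]
scene tube3 [208.1 172.2] 0.28 [ 0.469  -0.3357  0.01  ]
scene carrier [309.7 242.5] 0.92 [0.5857 0.0992 0.    ]
wrist free_bore [530.6 412.2] 0.54 [0.523  0.0168 0.074 ]
```

```bash
python3 -c "
import cv2
a=cv2.imread('pics/top.png');cv2.imwrite('pics/topc.png',cv2.resize(a[140:320,180:440],None,fx=3,fy=3,interpolation=2))"
```

```text
(no output)
```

View pics/topc.png

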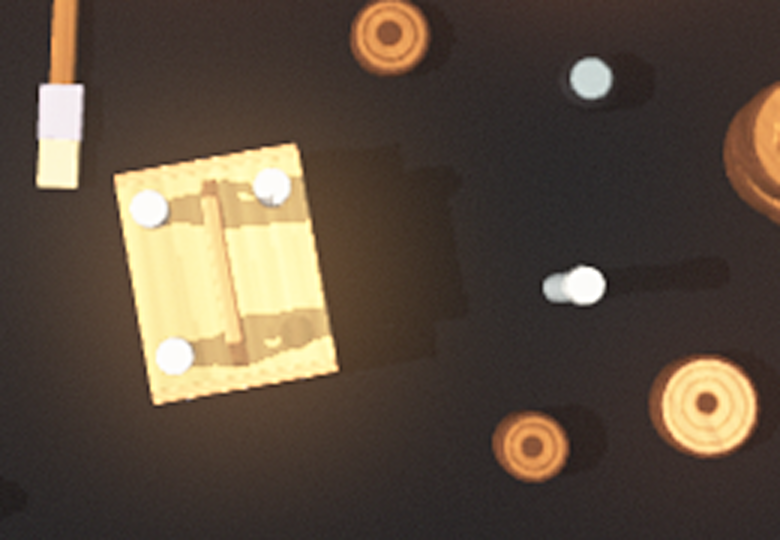

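View pics/sc.png

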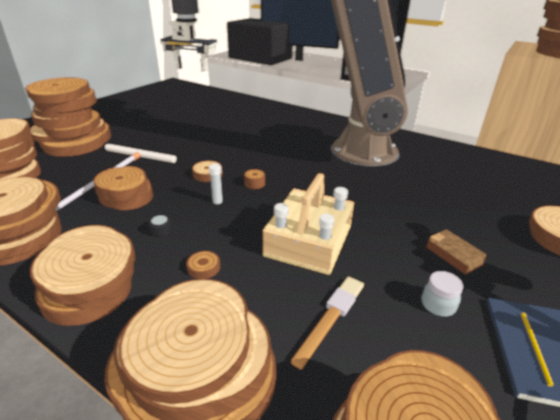

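The top view shows the loose tube's cap at about (375,235). The carrier's caps are at (230,210), (271,202) and (238,259), and the empty bore is near (279,250). The rail runs nearly vertical in the image. The wood slices sit below and right of the loose tube.

Run:
```python
from h import *
ctrl.get_calibration
P=lambda u,v,z: at_z('top',(180+u/3,140+v/3),z)
t3=P(150,209,.122);t2=P(272,186,.122);t1=P(174,356,.122);lt=P(585,286,.112)
print(t3,t2,t1,'loose',lt)
A=np.array([[-.062,-.052],[-.062,.052],[.062,-.052]]);B=np.array([t3,t2,t1])[:,:2]
a=A-A.mean(0);b=B-B.mean(0)
yaw=np.arctan2((a[:,0]*b[:,1]-a[:,1]*b[:,0]).sum(),(a*b).sum())
R=np.array([[np.cos(yaw),-np.sin(yaw)],[np.sin(yaw),np.cos(yaw)]])
c=B.mean(0)-R@A.mean(0)
print('yaw',np.degrees(yaw),'c',c,'bore',c+R@[.062,.052],'resid',B-(A@R.T+c))
for n,u,v,z in(('large',707,404,.026),('small',533,447,.034),('loupe',591,78,.036),('branch',390,36,.02)): print(n,P(u,v,z))
o=ctrl.get_obs();print(Rn.from_euler('xyz',o['orientation'],degrees=True).as_matrix().round(3))
c=ctrl.get_calibration('wrist');Rw=np.array(c['R']);print(-Rw.T@c['t'],Rw)
```

```text
[0.62467084 0.15266804 0.122     ] [0.64567996 0.05194662 0.122     ] [0.50375394 0.13004824 0.122     ] loose [ 0.56779355 -0.21054159  0.112     ]
yaw -168.87585241240038 c [0.57443409 0.0905593 ] bore [0.52363163 0.0275743 ] resid [[-0.00056572 -0.00087626]
 [ 0.00037811  0.00044831]
 [ 0.00018761  0.00042795]]
large [ 0.46669862 -0.34096628  0.026     ]
small [ 0.42653429 -0.18394942  0.034     ]
loupe [ 0.75705827 -0.23401233  0.036     ]
branch [ 0.79531822 -0.05413804  0.02      ]
[[ 0.    -0.277  0.961]
 [-0.     0.961  0.277]
 [-1.    -0.     0.   ]]
[ 0.11112298 -0.67095957  0.38413795] [[-2.77790364e-01  9.60641647e-01 -3.73028826e-04]
 [ 9.18960061e-01  2.65850331e-01  2.91266214e-01]
 [ 2.79901625e-01  8.05681489e-02 -9.56641967e-01]]
```

>>> drive_tool:
  plan:
    - [[-0.02, 0.315, 0.487], [-85, 0, 0], 1]
    - [[-0.02, 0.315, 0.487], [-85, 0, 0], 1]
    - [[-0.02, 0.315, 0.487], [-85, 0, 0], 1]
    - [[-0.02, 0.315, 0.487], [-85, 0, 0], 1]
    - [[-0.02, 0.315, 0.487], [-85, 0, 0], 1]
    - [[-0.02, 0.315, 0.487], [-85, 0, 0], 1]
    - [[-0.02, 0.315, 0.487], [-85, 0, 0], 1]
    - [[-0.02, 0.315, 0.487], [-85, 0, 0], 1]
    - [[-0.02, 0.315, 0.487], [-85, 0, 0], 1]
    - [[-0.02, 0.315, 0.487], [-85, 0, 0], 1]
    - [[-0.02, 0.315, 0.487], [-85, 0, 0], 1]
    - [[-0.02, 0.315, 0.487], [-85, 0, 0], 1]
    - [[-0.02, 0.315, 0.487], [-85, 0, 0], 1]
    - [[-0.02, 0.315, 0.487], [-85, 0, 0], 1]
    - [[-0.02, 0.315, 0.487], [-85, 0, 0], 1]
    - [[-0.02, 0.315, 0.487], [-85, 0, 0], 1]
    - [[-0.02, 0.315, 0.487], [-85, 0, 0], 1]
    - [[-0.02, 0.315, 0.487], [-85, 0, 0], 1]

```text
clock: 2.7
tool_pos: [0.567, -0.2115, 0.2466]
orientation: [84.6, 90.0, -174.3]
force: [0.7, -0.1, 0.1]
opening: 0.0875
```

```bash
cat > look.py <<'E'
from h import *
import sys
o=ctrl.get_obs();print(o['clock'],o['tool_pos'].round(4),o['orientation'].round(2),'op',round(o['opening'],4),'F',o['force'].round(2),'j',o['joint_pos'].round(0))
R=Rn.from_euler('xyz',o['orientation'],degrees=True).as_matrix();print('tool y yaw',np.degrees(np.arctan2(R[1,1],R[0,1])).round(2),'R\n',R.round(4))
c=ctrl.get_calibration('wrist');im=ctrl.snapshot('wrist');np.save('cal.npy',c,allow_pickle=True)
cv2.imwrite('pics/'+sys.argv[1]+'.png',im)
for n in sys.argv[2:]:
    n,z=n.split('=')
    for r in ctrl.landmark_of('wrist',n)[:2]: print(n,np.round(r['pixel'],1),round(r['confidence'],2),at_z('wrist',r['pixel'],float(z),c).round(4))
    for r in ctrl.cut_out('wrist',n)[:2]:
        ys,xs=np.nonzero(r['pixels']);print('  cut',np.round(r['pixel'],1),round(r['confidence'],2),xs.min(),xs.max(),ys.min(),ys.max())
E
python3 look.py w1 tube=0 free_bore=.074
```

```text
2.7 [ 0.567  -0.2115  0.2466] [  84.61   89.99 -174.34] op 0.0875 F [ 0.69 -0.14  0.06] j [ -2.  13.  -7.   0. -70.  13.]
tool y yaw -168.95 R
 [[-2.000e-04 -9.815e-01 -1.916e-01]
 [-0.000e+00 -1.916e-01  9.815e-01]
 [-1.000e+00  2.000e-04  0.000e+00]]
tube [284.4 166.7] 0.96 [ 0.5682 -0.2129  0.    ]
tube [202.  328.4] 0.64 [0.6488 0.0678 0.    ]
  cut [282.9 184.3] 0.91 266 297 157 204
  cut [202.8 327.4] 0.66 192 210 320 333
  cut [241.1 325.6] 0.68 174 308 307 342
```

View pics/w1.png

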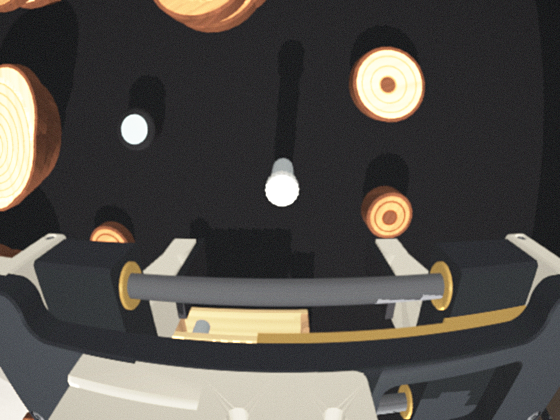

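The wrist view shows the loose tube's cap at about (282,188), standing clear between the open fingers. The slices are to the right at (388,85) and (388,212).

Run:
```python
from h import *
c=np.load('cal.npy',allow_pickle=True).item()
print(at_z('wrist',(282,189),.112,c),-np.array(c['R']).T@c['t'])
p=at_z('wrist',(282,189),.112,c)
print(totool(p-ctrl.get_obs()['tool_pos']))
```

```text
[ 0.57021932 -0.21300635  0.112     ] [ 0.58227416 -0.28965795  0.40415316]
[ 0.13478749 -0.00270549 -0.00182088]
```

>>> drive_tool:
  plan:
    - [[0.04, -0.002, -0.0014], [0, 0, 0], 1]
    - [[0.08, -0.002, -0.0014], [0, 0, 0], 1]
    - [[0.12, -0.002, -0.0014], [0, 0, 0], 1]
    - [[0.145, -0.002, -0.0014], [0, 0, 0], 1]
    - [[0.1625, -0.002, -0.0014], [0, 0, 0], 1]
    - [[0.1625, -0.002, -0.0014], [0, 0, 0], 1]
    - [[0.1625, -0.002, -0.0014], [0, 0, 0], 0.6]
    - [[0.1625, -0.002, -0.0014], [0, 0, 0], 0.4]
    - [[0.1625, -0.002, -0.0014], [0, 0, 0], 0.3]
    - [[0.1625, -0.002, -0.0014], [0, 0, 0], 0.2]
    - [[0.1625, -0.002, -0.0014], [0, 0, 0], 0]
    - [[0.1625, -0.002, -0.0014], [0, 0, 0], 0]
    - [[0.1625, -0.002, -0.0014], [0, 0, 0], 0]
    - [[0.1625, -0.002, -0.0014], [0, 0, 0], 0]
    - [[0.1625, -0.002, -0.0014], [0, 0, 0], 0]
    - [[0.1625, -0.002, -0.0014], [0, 0, 0], 0]

```text
clock: 4.28
tool_pos: [0.5695, -0.2127, 0.0843]
orientation: [-109.2, 90.0, -8.2]
force: [0.3, 0.3, 0.3]
opening: 0.0291
```

>>> drive_tool:
  plan:
    - [[-0.02, 0, 0], [0, 0, 0], 0]
    - [[-0.055, 0, 0], [0, 0, 0], 0]
    - [[-0.09, 0, 0], [0, 0, 0], 0]
    - [[-0.125, 0, 0], [0, 0, 0], 0]
    - [[-0.16, 0, 0.01], [0, 0, 0], 0]
    - [[-0.18, 0, 0.035], [0, 0, 0], 0]
    - [[-0.19, 0, 0.07], [0, 0, 0], 0]
    - [[-0.19, 0, 0.105], [0, 0, 0], 0]
    - [[-0.19, 0, 0.14], [0, 0, 0], 0]
    - [[-0.19, 0, 0.175], [0, 0, 0], 0]
    - [[-0.19, 0, 0.21], [0, 0, 0], 0]
    - [[-0.19, 0, 0.245], [0, 0, 0], 0]
    - [[-0.19, 0, 0.275], [0, 0, 0], 0]
    - [[-0.19, 0, 0.295], [0, 0, 0], 0]
    - [[-0.19, 0, 0.305], [0, 0, 0], 0]
    - [[-0.19, 0, 0.305], [0, 0, 0], 0]
    - [[-0.19, 0, 0.305], [0, 0, 0], 0]

```text
clock: 5.7
tool_pos: [0.511, 0.0868, 0.2742]
orientation: [-176.7, 90.0, -75.6]
force: [0.6, -0.9, -0.1]
opening: 0.029
```

```bash
python3 look.py w2 free_bore=.074 tube=0 grip_rail=.147
```

```text
5.7 [0.511  0.0868 0.2742] [-176.73   89.99  -75.64] op 0.029 F [ 0.64 -0.91 -0.08] j [ 31.   4. -14.   0. -72. -20.]
tool y yaw -168.92 R
 [[ 1.000e-04 -9.814e-01 -1.922e-01]
 [-2.000e-04 -1.922e-01  9.814e-01]
 [-1.000e+00 -0.000e+00 -3.000e-04]]
free_bore [280.7 124.5] 0.96 [0.5269 0.031  0.074 ]
  cut [236.2 162.7] 0.71 143 318 96 235
tube [196.2 200.3] 0.97 [0.6254 0.1613 0.    ]
tube [191.9 124.1] 0.8 [0.6458 0.0555 0.    ]
  cut [164.1 128.8] 0.85 145 186 113 143
  cut [287.2 246.2] 0.67 254 315 195 278
grip_rail [216.7 182.8] 0.88 [0.5744 0.0889 0.147 ]
  cut [236.6 160.2] 0.84 143 317 96 235
```

View pics/w2.png

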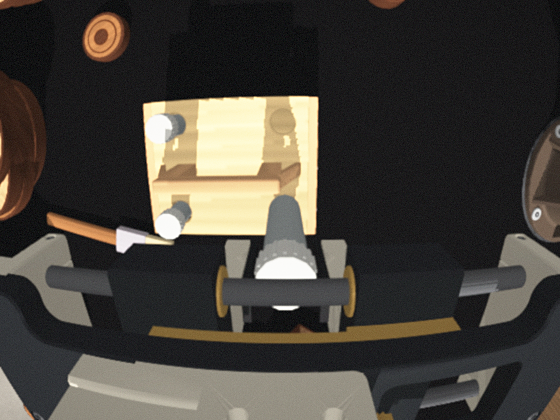

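The view shows the tube hanging straight in the jaws. The empty bore is at (281,122), the caps are at (163,128) and (170,222), and the rail runs from (160,185) to (280,185). I'll zoom in to get the bore more exactly.

Run:
```python
from h import *
c=np.load('cal.npy',allow_pickle=True).item()
im=cv2.imread('pics/w2.png')
cv2.imwrite('pics/w2c.png',cv2.resize(im[90:240,135:330],None,fx=4,fy=4,interpolation=2))
for yaw,cx,cy in((-168.9,.5744,.0906),):
  y=np.radians(yaw);R=np.array([[np.cos(y),-np.sin(y)],[np.sin(y),np.cos(y)]])
  for n,p in dict(bore=(.062,.052,.074),t2=(-.062,.052,.122),t3=(-.062,-.052,.122),railA=(.06,.0,.157),railB=(-.06,0,.157),c1=(.1,.08,.01),c2=(-.1,.08,.01)).items():
    w=np.r_[R@p[:2]+[cx,cy],p[2]];q=proj('wrist',w,c);print(n,w.round(4),q.round(1),((q-[135,90])*4).round(0))
```

```text
bore [0.5236 0.0276 0.074 ] [284.3 122.1] [597. 128.]
t2 [0.6453 0.0515 0.122 ] [159.6 128.5] [ 98. 154.]
t3 [0.6252 0.1536 0.122 ] [168.4 226.5] [134. 546.]
railA [0.5155 0.079  0.157 ] [281.8 187.1] [587. 388.]
railB [0.6333 0.1022 0.157 ] [152.2 187.8] [ 69. 391.]
c1 [ 0.4917 -0.0072  0.01  ] [314.2  98.1] [717.  33.]
c2 [0.6879 0.0313 0.01  ] [163.4 102.6] [114.  50.]
```

View pics/w2c.png

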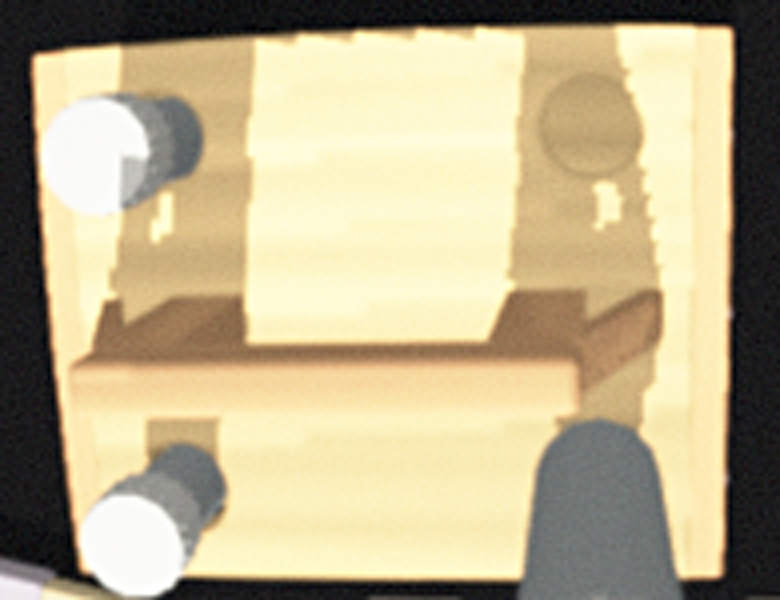

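Run:
```python
from h import *
c=np.load('cal.npy',allow_pickle=True).item()
b=at_z('wrist',(135+590/4,90+125/4),.074,c);print('bore',b)
for q,z in(((95,153),.122),((132,545),.122)): print(at_z('wrist',(135+q[0]/4,90+q[1]/4),z,c))
f=np.array([.511,.0868,.1903])
a=np.linspace(0,2*np.pi,200)
P=np.array([(proj('wrist',f+[.0125*np.cos(t),.0125*np.sin(t),0],c)-[135,90])*4 for t in a])
print('foot circle crop: x',P[:,0].min(),P[:,0].max(),'ymin',P[:,1].min(),P[P[:,1].argmin()],'ctr',P.mean(0))
print('delta tool',totool(b-ctrl.get_obs()['tool_pos']))
```

```text
bore [0.52567679 0.02712714 0.074     ]
[0.64622728 0.05140679 0.122     ]
[0.62569665 0.15334033 0.122     ]
foot circle crop: x 536.6262820684167 664.4458424217939 ymin 411.3467477305895 [601.34089235 411.34674773] ctr [600.22006695 472.4473117 ]
delta tool [ 0.20019302 -0.00299139 -0.06042991]
```

>>> drive_tool:
  plan:
    - [[0, -0.0028, -0.02], [0, 0, 0], 0]
    - [[0, -0.0028, -0.045], [0, 0, 0], 0]
    - [[0, -0.0028, -0.06], [0, 0, 0], 0]
    - [[0, -0.0028, -0.06], [0, 0, 0], 0]
    - [[0.03, -0.0028, -0.06], [0, 0, 0], 0]
    - [[0.06, -0.0028, -0.06], [0, 0, 0], 0]
    - [[0.085, -0.0028, -0.06], [0, 0, 0], 0]
    - [[0.095, -0.0028, -0.06], [0, 0, 0], 0]
    - [[0.095, -0.0028, -0.06], [0, 0, 0], 0]
    - [[0.095, -0.0028, -0.06], [0, 0, 0], 0]

```text
clock: 6.88
tool_pos: [0.5259, 0.0276, 0.1798]
orientation: [-171.2, 90.0, -70.2]
force: [0.2, -0.6, 0.7]
opening: 0.0292
```

```bash
python3 look.py w3 free_bore=.074
python3 - <<'E'
from h import *
im=cv2.imread('pics/w3.png')
c=np.load('cal.npy',allow_pickle=True).item();T=ctrl.get_obs()['tool_pos'];f=T-[0,0,.084]
a=np.linspace(0,2*np.pi,200)
def circ(p,r): 
    P=np.array([(proj('wrist',p+[r*np.cos(t),r*np.sin(t),0],c)) for t in a]);return P
F=circ(f,.0125);B=circ(np.array([.5255,.0271,.074]),.014)
x0,y0=int(F[:,0].mean())-50,int(F[:,1].min())-45
print(x0,y0)
for P in(F,B): print(((P.min(0)-[x0,y0])*6).round(),((P.max(0)-[x0,y0])*6).round())
cv2.imwrite('pics/w3c.png',cv2.resize(im[y0:y0+100,x0:x0+100],None,fx=6,fy=6,interpolation=2))
E
```

```text
6.8833 [0.5259 0.0276 0.1798] [-171.17   89.95  -70.21] op 0.0292 F [ 0.18 -0.56  0.67] j [ 24.   9. -22.   0. -59. -13.]
tool y yaw -169.04 R
 [[ 3.000e-04 -9.817e-01 -1.902e-01]
 [-7.000e-04 -1.902e-01  9.817e-01]
 [-1.000e+00 -1.000e-04 -8.000e-04]]
free_bore [283.3 202.6] 0.78 [0.527 0.03  0.074]
  cut [224.4 195.4] 0.88 110 330 154 324
234 148
[205. 273.] [397. 456.]
[211. 214.] [409. 404.]
```

View pics/w3c.png

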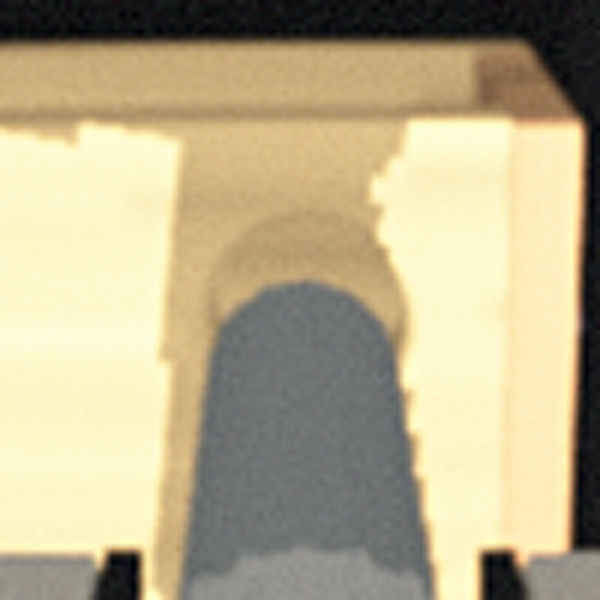

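>>> drive_tool:
  plan:
    - [[0, -0.0003, -0.0013], [0, 0, 0], 0]
    - [[0.007, -0.0003, -0.0013], [0, 0, 0], 0]
    - [[0.014, -0.0003, -0.0013], [0, 0, 0], 0]
    - [[0.019, -0.0003, -0.0013], [0, 0, 0], 0]
    - [[0.023, -0.0003, -0.0013], [0, 0, 0], 0]
    - [[0.026, -0.0003, -0.0013], [0, 0, 0], 0]
    - [[0.028, -0.0003, -0.0013], [0, 0, 0], 0]
    - [[0.028, -0.0003, -0.0013], [0, 0, 0], 0]

```text
clock: 7.7
tool_pos: [0.5267, 0.0266, 0.1522]
orientation: [-95.3, 89.9, 5.7]
force: [-1.5, 0.7, -0.7]
opening: 0.0289
```

>>> drive_tool:
  plan:
    - [[0.006, 0.0003, 0], [0, 0, 0], 0]
    - [[0.012, 0.0003, 0], [0, 0, 0], 0]
    - [[0.018, 0.0003, 0], [0, 0, 0], 0]
    - [[0.022, 0.0003, 0], [0, 0, 0], 0]
    - [[0.022, 0.0003, 0], [0, 0, 0], 0]

```text
clock: 8.12
tool_pos: [0.526, 0.0264, 0.129]
orientation: [-169.9, 90.0, -68.9]
force: [-0.8, 0.6, -0.2]
opening: 0.0293
```

>>> drive_tool:
  plan:
    - [[0.008, 0, 0], [0, 0, 0], 0]
    - [[0.016, 0, 0], [0, 0, 0], 0]
    - [[0.023, 0, 0], [0, 0, 0], 0]
    - [[0.028, 0, 0], [0, 0, 0], 0]
    - [[0.031, 0, 0], [0, 0, 0], 0]
    - [[0.033, 0, 0], [0, 0, 0], 0]
    - [[0.034, 0, 0], [0, 0, 0], 0]
    - [[0.034, 0, 0], [0, 0, 0], 0]

```text
clock: 8.78
tool_pos: [0.5261, 0.0264, 0.095]
orientation: [-164.2, 90.0, -63.2]
force: [-0.2, 0.0, -0.3]
opening: 0.0293
```

```bash
python3 look.py w4
```

```text
8.7833 [0.5261 0.0264 0.095 ] [-164.2    89.98  -63.24] op 0.0293 F [-0.21  0.03 -0.34] j [ 24.  14. -28.   0. -48. -13.]
tool y yaw -169.04 R
 [[ 2.000e-04 -9.818e-01 -1.900e-01]
 [-3.000e-04 -1.900e-01  9.818e-01]
 [-1.000e+00 -1.000e-04 -3.000e-04]]
```

View pics/w4.png

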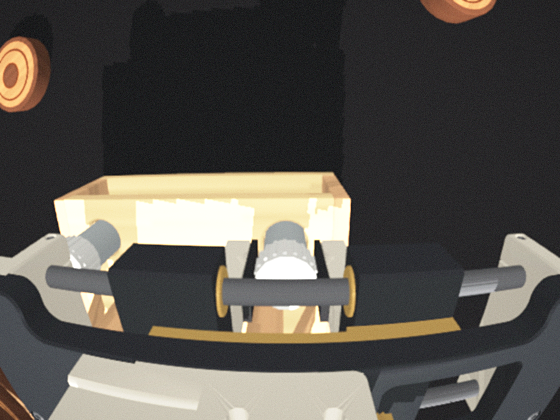

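The wrist view shows the tube's body going down into the bore at (285,240), with the carrier undisturbed. I'll touch down and release.

>>> drive_tool:
  plan:
    - [[0.001, 0, 0], [0, 0, 0], 0]
    - [[0.0017, 0, 0], [0, 0, 0], 0]
    - [[0.0017, 0, 0], [0, 0, 0], 0]
    - [[0.001, 0, 0], [0, 0, 0], 0.5]
    - [[0.001, 0, 0], [0, 0, 0], 0.7]
    - [[0.001, 0, 0], [0, 0, 0], 0.7]
    - [[0.001, 0, 0], [0, 0, 0], 0.7]
    - [[0.001, 0, 0], [0, 0, 0], 0.7]
    - [[0.001, 0, 0], [0, 0, 0], 0.7]

```text
clock: 9.58
tool_pos: [0.5261, 0.0264, 0.0941]
orientation: [-135.8, 90.0, -34.9]
force: [0.4, -0.2, -0.7]
opening: 0.06
```

>>> drive_tool:
  plan:
    - [[-0.02, 0, 0], [0, 0, 0], 0.7]
    - [[-0.05, 0, 0], [0, 0, 0], 0.7]
    - [[-0.085, 0, 0], [0, 0, 0], 0.7]
    - [[-0.12, 0, 0], [0, 0, 0], 0.8]
    - [[-0.15, 0, 0], [0, 0, 0], 1]
    - [[-0.16, -0.03, 0.025], [-7, 0, 0], 1]
    - [[-0.16, -0.062, 0.052], [-90, 0, 0], 1]
    - [[-0.16, -0.062, 0.052], [-90, 0, 0], 1]
    - [[-0.16, -0.062, 0.052], [-90, 0, 0], 1]
    - [[-0.16, -0.062, 0.052], [-90, 0, 0], 1]
    - [[-0.16, -0.062, 0.052], [-90, 0, 0], 1]
    - [[-0.16, -0.062, 0.052], [-90, 0, 0], 1]
    - [[-0.16, -0.062, 0.052], [-90, 0, 0], 1]
    - [[-0.16, -0.062, 0.052], [-90, 0, 0], 1]
    - [[-0.16, -0.062, 0.052], [-90, 0, 0], 1]
    - [[-0.16, -0.062, 0.052], [-90, 0, 0], 1]
    - [[-0.16, -0.062, 0.052], [-90, 0, 0], 1]
    - [[-0.16, -0.062, 0.052], [-90, 0, 0], 1]
    - [[-0.16, -0.062, 0.052], [-90, 0, 0], 1]
    - [[-0.16, -0.062, 0.052], [-90, 0, 0], 1]

```text
clock: 11.25
tool_pos: [0.577, 0.0893, 0.254]
orientation: [104.5, 90.0, -64.7]
force: [-0.0, 0.5, -0.4]
opening: 0.0876
```

```bash
python3 look.py w5 grip_rail=.147 tube=.01
```

```text
11.25 [0.577  0.0893 0.254 ] [104.51  89.98 -64.69] op 0.0876 F [-0.04  0.46 -0.35] j [ 28.  11.  -9.   0. -70.  73.]
tool y yaw -79.2 R
 [[ 1.000e-04  1.874e-01 -9.823e-01]
 [-3.000e-04 -9.823e-01 -1.874e-01]
 [-1.000e+00  3.000e-04 -1.000e-04]]
grip_rail [286.6 199.9] 0.96 [0.5763 0.0873 0.147 ]
  cut [285.5 171.1] 0.9 206 359 85 265
tube [323.9 209.8] 0.96 [0.5317 0.0284 0.01  ]
tube [245.4 215.2] 0.87 [0.5049 0.1282 0.01  ]
  cut [333.9 244.7] 0.92 319 350 222 262
  cut [340.  125.6] 0.72 320 356 107 140
```

View pics/w5.png

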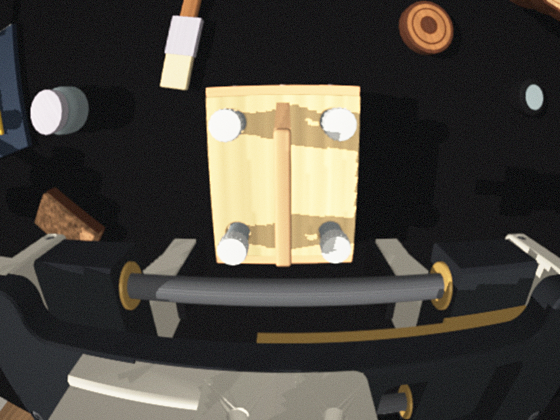

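All four tubes stand in the carrier. The rail runs from about (284,130) to (284,265), in line with the image vertical, and the bystanders haven't moved.

Run:
```python
from h import *
c=np.load('cal.npy',allow_pickle=True).item();T=ctrl.get_obs()['tool_pos']
im=cv2.imread('pics/w5.png')
for p in((283.5,130),(284,264)): 
    w=at_z('wrist',p,.157,c);print(w,totool(w-T))
for p,z in(((339.5,123),.122),((227,125),.122)): w=at_z('wrist',p,z,c);print('cap',w,totool(w-T))
y=np.radians(-168.7);R=np.array([[np.cos(y),-np.sin(y)],[np.sin(y),np.cos(y)]])
print('centre from bore',np.array([.5260,.0265])-R@[.062,.052])
w=np.r_[np.array([.5260,.0265])-R@[.062,.052],.147];print(totool(w-T))
```

```text
[0.63472044 0.10108853 0.157     ] [ 0.09709392 -0.00068347 -0.05886414]
[0.52088546 0.07902844 0.157     ] [ 0.09707069 -0.00051386  0.05708853]
cap [0.64814236 0.05301494 0.122     ] [ 0.13210767  0.04905057 -0.06296061]
cap [0.6275919  0.15129102 0.122     ] [ 0.13208126 -0.05133802 -0.06133575]
centre from bore [0.57660891 0.08964062]
[ 0.1070821  -0.00041637  0.00036566]
```

>>> drive_tool:
  plan:
    - [[0.04, -0.0005, -0.0003], [0, 0, 0], 1]
    - [[0.075, -0.0005, -0.0003], [0, 0, 0], 1]
    - [[0.105, -0.0005, -0.0003], [0, 0, 0], 1]
    - [[0.12, -0.0005, -0.0003], [0, 0, 0], 0.7]
    - [[0.126, -0.0005, -0.0003], [0, 0, 0], 0.5]
    - [[0.126, -0.0005, -0.0003], [0, 0, 0], 0.3]
    - [[0.126, -0.0005, -0.0003], [0, 0, 0], 0.2]
    - [[0.126, -0.0005, -0.0003], [0, 0, 0], 0]
    - [[0.126, -0.0005, -0.0003], [0, 0, 0], 0]
    - [[0.126, -0.0005, -0.0003], [0, 0, 0], 0]
    - [[0.126, -0.0005, -0.0003], [0, 0, 0], 0]
    - [[0.126, -0.0005, -0.0003], [0, 0, 0], 0]
    - [[0.126, -0.0005, -0.0003], [0, 0, 0], 0]
    - [[0.126, -0.0005, -0.0003], [0, 0, 0], 0]

```text
clock: 12.67
tool_pos: [0.5773, 0.0898, 0.1282]
orientation: [145.9, 90.0, -23.2]
force: [-0.8, 0.5, -0.1]
opening: 0.02
```

>>> drive_tool:
  plan:
    - [[0, 0, 0], [0, 0, 0], 0]
    - [[0, 0, 0], [0, 0, 0], 0]
    - [[0, 0, 0], [0, 0, 0], 0]
    - [[0, 0, 0], [0, 0, 0], 0]
    - [[0, 0, 0], [0, 0, 0], 0]
    - [[0, 0, 0], [0, 0, 0], 0]

```text
clock: 13.17
tool_pos: [0.577, 0.0899, 0.128]
orientation: [36.7, 90.0, -132.4]
force: [-1.6, 3.5, -1.4]
opening: 0.0138
```

Gripped at 13.8 mm. I'll lift gently.

>>> drive_tool:
  plan:
    - [[-0.001, 0, 0], [0, 0, 0], 0]
    - [[-0.003, 0, 0], [0, 0, 0], 0]
    - [[-0.006, 0, 0], [0, 0, 0], 0]
    - [[-0.01, 0, 0], [0, 0, 0], 0]
    - [[-0.015, 0, 0], [0, 0, 0], 0]
    - [[-0.022, 0, 0], [0, 0, 0], 0]
    - [[-0.03, 0, 0], [0, 0, 0], 0]
    - [[-0.04, 0, 0], [0, 0, 0], 0]
    - [[-0.05, 0, 0], [0, 0, 0], 0]
    - [[-0.06, 0, 0], [0, 0, 0], 0]
    - [[-0.07, 0, 0], [0, 0, 0], 0]
    - [[-0.08, 0, 0], [0, 0, 0], 0]
    - [[-0.088, 0, 0], [0, 0, 0], 0]
    - [[-0.094, 0, 0], [0, 0, 0], 0]
    - [[-0.098, 0, 0], [0, 0, 0], 0]
    - [[-0.101, 0, 0], [0, 0, 0], 0]
    - [[-0.103, 0, 0], [0, 0, 0], 0]
    - [[-0.104, 0, 0], [0, 0, 0], 0]
    - [[-0.104, 0, 0], [0, 0, 0], 0]
    - [[-0.104, 0, 0], [0, 0, 0], 0]

```text
clock: 14.83
tool_pos: [0.5769, 0.0899, 0.2316]
orientation: [12.1, 90.0, -157.0]
force: [-0.5, 0.2, -7.3]
opening: 0.0138
```

>>> drive_tool:
  plan:
    - [[0, 0, 0], [0, 0, 0], 0]
    - [[0, 0, 0], [0, 0, 0], 0]
    - [[0, 0, 0], [0, 0, 0], 0]
    - [[0, 0, 0], [0, 0, 0], 0]
    - [[0, 0, 0], [0, 0, 0], 0]
    - [[0, 0, 0], [0, 0, 0], 0]

```text
clock: 15.33
tool_pos: [0.5769, 0.0899, 0.2316]
orientation: [15.0, 90.0, -154.1]
force: [-0.1, -0.3, -6.9]
opening: 0.0139
```

```bash
python3 look.py w6
python3 - <<'E'
from h import *
b=ctrl.snapshot('scene');o=ctrl.get_obs();print(o['moment'],o['qvel'].round(3))
w=cv2.imread('pics/w6.png')
cv2.imwrite('pics/end.png',np.hstack([cv2.resize(b[110:310,200:400],(400,400),interpolation=2),cv2.resize(w[60:310,150:400],(400,400),interpolation=2)]))
E
```

```text
15.3333 [0.5769 0.0899 0.2316] [  14.98   89.95 -154.14] op 0.0139 F [-0.06 -0.34 -6.94] j [ 28.  12. -11.  -0. -67.  73.]
tool y yaw -79.12 R
 [[-8.000e-04  1.888e-01 -9.820e-01]
 [-4.000e-04 -9.820e-01 -1.888e-01]
 [-1.000e+00  2.000e-04  8.000e-04]]
[-0.07708718  0.13006872  0.01590008] [-0.015 -0.08   0.023 -0.018  0.019 -0.051]
```

View pics/end.png

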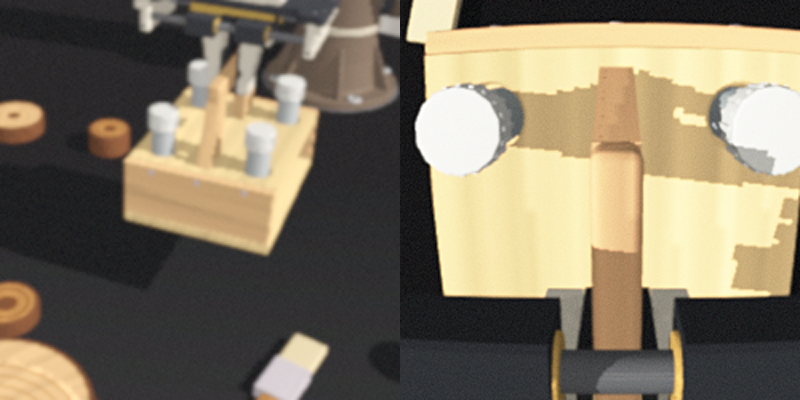

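The scene shows the carrier lifted clear with all four caps at one height, and the rail is centred in the jaws. I'll do one quick numeric check that it is level, then hand in.

Run:
```python
from h import *
c=np.load('cal.npy',allow_pickle=True).item()
y=np.radians(-169.0);Ry=Rn.from_euler('z',y)
for tilt in(-4,-2,0,2,4):
  out=[]
  for p in((-.06,0,.157),(-.062,-.052,.122),(-.062,.052,.122),(-.0975,-.08,.074),(-.0975,.08,.074)):
    q=Rn.from_euler('y',tilt,degrees=True).apply(np.array(p)-[0,0,.147])
    w=Ry.apply(q)+[.5769,.0899,.2506];px=proj('wrist',w,c);out.append(((px-[150,60])*1.6+[400,0]).round(0))
  print(tilt,out)
```

```text
-4 [array([614., 143.]), array([458., 133.]), array([771., 132.]), array([428.,  48.]), array([801.,  47.])]
-2 [array([614., 145.]), array([456., 130.]), array([773., 130.]), array([426.,  41.]), array([804.,  40.])]
0 [array([614., 147.]), array([454., 128.]), array([775., 128.]), array([423.,  35.]), array([807.,  34.])]
2 [array([614., 150.]), array([452., 127.]), array([777., 126.]), array([420.,  28.]), array([810.,  28.])]
4 [array([614., 153.]), array([450., 125.]), array([779., 124.]), array([416.,  22.]), array([813.,  21.])]
```

```bash
python3 -c "
from h import *
print(ctrl.close_job()); o=ctrl.get_obs(); print(o['clock'],o['tool_pos'],o['opening'],o['force'])"
```

```text
the job is handed in; nothing more can be done
None
the job is handed in; nothing more can be done
```

I handed the job in at about 15.4 s with the carrier held roughly 10 cm up. `close_job` gives no verdict, so the result rests on my own checks.

**Tube:** I gripped the loose tube by its cap and lowered it into the empty bore with no noticeable resistance. I let go with its foot about on the floor of the bore, going by the arm's height reading. The next wrist picture showed all four tubes seated and the bystanders it showed undisturbed.

**Carrier:** I gripped it at the centre of the hand rail and lifted it 103 mm straight up.
- **Grip:** the jaw opening was steady at 13.8–13.9 mm on the 14 mm rail.
- **Load:** the wrist carried 6.9 N, which fits the carrier with four tubes.
- **Stillness:** the measured tool position was the same in two readings 0.5 s apart.
- **Level:** the rail end, caps and board corner in the wrist picture fit a tilt about the jaw axis of within about 2°. I did not measure sideways tilt, but the scene picture shows the carrier level to the eye.

No check failed. The first two camera estimates of the bore differed by about 3–4 mm, so I took a closer look with the tube above the bore before inserting. I did not measure the bystanders' final positions, and the last pictures do not show all of them, but nothing was touched near them.

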